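# Clamp a split casting mould in the cam vice

## Robot

A 6-joint arm with a two-finger parallel gripper is mounted at the origin on a cart in front of the work surface, level with it; the furniture and walls round the work are solid. World frame = base frame: x ahead of the robot, y to its left, z up, the work surface at z = 0. Lengths are in m, angles in degrees, forces in N, time in s.
With the tool pointing down it reaches from about 0.25 to 0.725 m from the base axis. Payload 9.7 kg.
Tool frame: the origin (TCP) lies on the centre line of the jaws, within the pads' length; the fingertips stand tip_reach ahead of it and the grasp point (between the pads) lies 2 mm behind it (tip_reach is the distance from the TCP to the fingertips, in m); z points along the fingers, y is the direction in which the jaws open and shut (so a half turn about z gives the same grasp; the last joint's range is limited). The gripper opens to 85 mm and grips with 20 to 120 N. Pads are 22 mm wide; open, the fingers measure 114 mm over their backs; the gripper's body (76 mm by 85 mm) begins 54 mm behind the grasp point. The pads swing forward as they close: fully open they stand 13 mm farther back than shut.
Start: joints at [65.661, 4.979, 10.078, 95.1, 0, 90], TCP at [0.227, 0.501, 0.248] pointing down, gripper open.
Joint ranges: [-179.16, 179.16], [-48.56, 103.87], [-65.8, 70.77], [-126.05, 130.52], [-82.76, 87.17], [-180, 180]. Speed limits (degrees/s): [127.2, 127.2, 147.25, 180, 180, 180].

## Interface

Orientations are given as [roll, pitch, yaw] about the fixed x, y, z axes, in that order (R = Rz(yaw) Ry(pitch) Rx(roll)).
In Python, from workcell import get_obs, camera, calibration, job_done, tip_reach gives the robot as it stands.
- The arm moves only by the tool apply_moves, never from a script. Its argument "rows" is a list of rows, each a list of 7 numbers: the shift along the world's x, y, z in mm, then the turn, a rotation vector about the world's x, y, z in degrees, then the closure, from 0 (fully open) to 1 (shut). A call has 1 to 20 rows; each row shifts and turns the commanded pose from where the row before left it; what a row does not reach is not made up. A row lasts 1/8 s, in which the tool goes at most 62.5 mm and 10.7 degrees, less where a joint would pass 70% of its speed; a pose out of reach is approached as far as the arm can. A call with a gripper value outside its range is refused whole. The fingers move at their own pace and stop on an object; "grip_force" is the grip in N (left out, the last holds). Time passes only in rows, so rows that do not move let the fingers close. It gives the time, the measured TCP pose, the force and the opening at its end, in the units of the state.
- get_obs(): the state, without advancing time (a new reading comes with each control period).
- camera(name): name is "side" or "top"; returns the picture (384x512x3 uint8, red, green, blue); there is no depth.
- calibration(name): a dict with "intrinsics" (3x3 intrinsics, pixels), "dist" ([k1, k2, p1, p2, k3] as OpenCV has them; the pictures are not rectified), "T" (4x4, takes a point from camera to world coordinates). Camera axes: x right, y down, z forward; pixel columns grow to the right and rows downward; lengths in m; the calibration is good to about 2 mm. A picture is of the moment at which its call begins. calibration takes no time and is no camera call.
- job_done(): hands the job in, once; it reports no verdict.
The state is a dict: "time": time; "q": joint angles; "qd": joint speeds; "joint_efforts": joint torques, N m; "ee_pos": TCP position; "tcp_rot": TCP orientation; "wrist_force": force on the tool from outside, world axes, zero at the start; "torque": the same for the moment, N m; "opening": finger opening in m.
Only numpy, scipy, OpenCV 4.12 (cv2) and the standard library are available. Lean on these libraries where they do the work, as an engineer would, in place of code of your own. Each camera call takes 0.05 s, during which the arm holds its last target.

## Task

Swing the cam vice's red lever fully open, then stand both mould halves upright on its rail, centred and side by side: the blue half at the blue stop, the red half at the red jaw, their notched faces towards each other. Then swing the lever the full quarter turn to its locked end, so that the halves are drawn tight together, and let go. Do not drop or topple the halves, and leave the casting ring, crucible, dropper bottle and plaster cast where they stand.

Things in the scene. Friction and masses are not known exactly. Their poses are not given: they have to be found in the camera images.
- vice: Fixed cam vice; place and yaw vary. Origin on the worktop midway between the open jaws; +y runs along the row from the blue stop to the red jaw and cam, x is across. Grey base 110 (x) x 206 mm (y -84 to +122), 8 mm thick; on it a rail 42 mm wide, top 18 mm above the worktop. Stop face at y -54 mm. Stop and jaw are 54 mm wide, tops 42 mm up. Fingers pass down on both sides of the rail.
- bed (a point): Point on the rail's top, midway between the stop and the open jaw, 18 mm above the vice origin; axes as the vice. Open gap 108 mm: y from -54 (stop) to +54 mm (jaw face).
- jaw_face (a point): Middle of the red sliding jaw's rubber face (54 mm wide, top at 42 mm above the worktop), which looks to the vice's -y. 54 mm from the bed point along y with the lever open, 30 mm with the lever locked on an empty vice. Two halves together are 88 mm long, so when locked the jaw presses them with its spring.
- cam (a joint): Angle of the red lever about its upright pivot, rad: 0 = fully open (lever along the vice's +y), 1.571 = locked end (along the vice's -x); grows counter-clockwise seen from above. Starts at 0.8 to 1.4. Friction 0.22 N m: 3 to 5 N at the handle; it stays where it is left. Moves the jaw evenly, 24 mm over the quarter turn.
- jaw (a joint): How far the jaw's spring (2 N/mm) is pressed in, m: 0 on an empty vice, about 0.004 when the mould is clamped.
- cam_pivot (a point): Pivot of the cam lever: vice frame x = 0, y = +96 mm, z = 44 mm, level with the top of the lever arm. The pivot cap stands 3 mm higher.
- cam_handle (a point): On the axis of the upright red handle post at the lever's end, 72 mm from the pivot, 65 mm above the worktop: the height at which to pinch or push it. The post is round, 14 mm in diameter (16 mm at the top), from 44 mm (top of the lever arm) to 82 mm above the worktop.
- mould_blue: Mould half with blue plates and brass pins: aluminium block 50 mm (x) by 44 mm (y), 46 mm high, 0.24 kg. Origin at the middle of its underside. Mating face (pins, pouring notch) at +y, blue outer face at -y. Pinch it across its 50 mm (x). In the vice its y axis points along the vice's +y. Its starting place and the red half's are swapped at random.
- mould_red: Mould half with red plates and sockets: aluminium block 50 mm (x) by 44 mm (y), 46 mm high, 0.24 kg. Origin at the middle of its underside. Mating face (sockets, pouring notch) at +y, red outer face at -y. Pinch it across its 50 mm (x). In the vice its y axis points along the vice's -y.
- mould_blue_face (a point): Middle of the blue half's mating face: 22 mm along +y from its origin, 21 mm up.
- mould_red_face (a point): Middle of the red half's mating face: 22 mm along +y from its origin, 21 mm up.
- casting_ring: Bystander: grey steel casting ring (closed cylinder), 55 mm in diameter, 55 mm high, standing between the two starting places of the mould halves; origin at the middle of its underside.
- crucible: Bystander: beige crucible, 51 mm in diameter, 40 mm high; origin at the middle of its underside.
- separator: Bystander: brown dropper bottle with a black cap, 33 mm in diameter, 102 mm high, between the starting places and the vice; origin at the middle of its underside.
- cast_upper: Bystander: white plaster cast of a jaw, 53 x 71 x 27 mm, behind the vice; origin at the middle of its underside.
There are look-alikes about, which are no part of the job. Leave any purple look-alike of the mould_blue alone.

How it is judged:
By the outcome, as a careful person would: the job done as asked, in the order asked, and still so for the second after the job is handed in, with the robot touching nothing.
It also fails if it takes over 72 s, if anything falls off the work surface, if the arm or the gripper's body presses on something with over 40 N, if the wrist force passes 120 N, or if a joint passes its speed limit or range.

## Working session

There is one attempt and no reset: what is moved stays moved. The work goes in short steps, Python scripts to look and compute and a tool call to move; the robot and the scene stay as the last step left them, time stands still between calls to the robot, and variables do not carry over. Pictures are saved under pics/ and viewed, and the job is handed in when it is done.

Besides the shell and the picture viewer there is one more tool, called after "Emit:" as a command line: name --pt "numbers of a row" for each row, then --argument value for the rest. apply_moves: Moves the arm, as the interface text tells. Its arguments: {"type":"object","properties":{"rows":{"type":"array","items":{"type":"array","items":{"type":"number"}}},"grip_force":{"type":"number"}},"required":["rows"]}

```bash
ls; mkdir -p pics
python3 - <<'E'
from workcell import *
import cv2,numpy as np
for n in ("side","top"):
    im=camera(n); cv2.imwrite(f"pics/{n}0.png",im[:,:,::-1]); c=calibration(n); print(n,c["intrinsics"],c["dist"],np.round(c["T"],4).tolist())
o=get_obs(); print(o, tip_reach if not callable(tip_reach) else tip_reach())
E
```

```text
pics
side [[432.43538665   0.         258.74010296]
 [  0.         432.43538665 192.4424811 ]
 [  0.           0.           1.        ]] [0.01204452 0.         0.         0.         0.        ] [[0.8846, -0.2017, 0.4204, 0.0605], [-0.4661, -0.4049, 0.7866, -0.922], [0.0116, -0.8918, -0.4523, 0.6059], [0.0, 0.0, 0.0, 1.0]]
top [[455.91155134   0.         264.99911493]
 [  0.         455.91155134 181.33419733]
 [  0.           0.           1.        ]] [-0.09844116  0.          0.          0.          0.        ] [[0.0228, -0.9887, 0.148, 0.3552], [-0.9997, -0.021, 0.0133, -0.0177], [-0.0101, -0.1483, -0.9889, 1.3598], [0.0, 0.0, 0.0, 1.0]]
{'time': 0.1, 'q': array([6.56611943e+01, 5.00913262e+00, 1.00406361e+01, 9.51012293e+01,
       3.25809892e-04, 9.00010790e+01]), 'qd': array([ 0.01550639, -0.1056782 ,  0.10533682, -0.0056584 ,  0.01726492,
       -0.08689467]), 'joint_efforts': array([-2.67079658e-04, -5.21559083e+01,  4.65651798e+01,  1.60383387e-02,
        1.93216835e-05, -2.10630685e-05]), 'ee_pos': array([0.22659425, 0.50094943, 0.24765731]), 'tcp_rot': array([-1.79930274e+02, -3.24496576e-04,  1.55660115e+02]), 'wrist_force': array([0.38292226, 1.05121702, 0.07179507]), 'torque': array([ 0.0156739 , -0.00426134, -0.00324818]), 'opening': 0.08512126252054904} 0.017
```

View pics/side0.png

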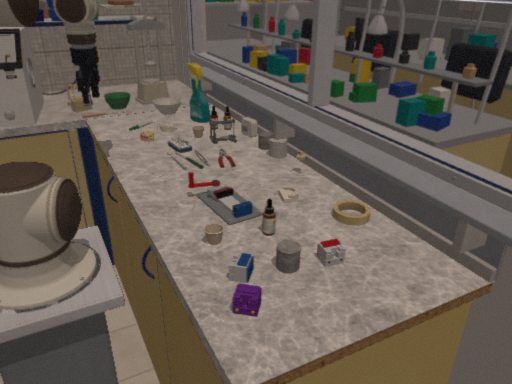

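View pics/top0.png

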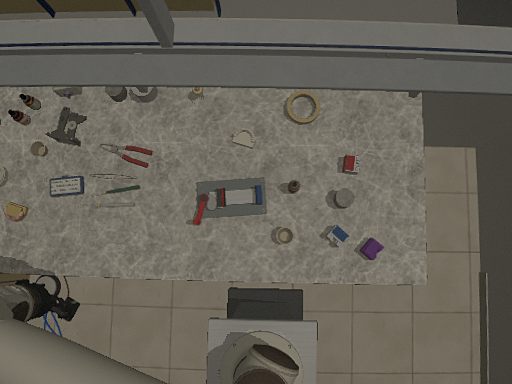

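```bash
cat > h.py <<'E'
import cv2,numpy as np
from workcell import *
def crop(im,x0,y0,w,h,s,name):
    c=cv2.resize(im[y0:y0+h,x0:x0+w,::-1].copy(),None,fx=s,fy=s,interpolation=cv2.INTER_CUBIC)
    for x in range((x0+9)//10*10,x0+w,10):
        cv2.line(c,((x-x0)*s,0),((x-x0)*s,6),(0,255,255),1)
        if x%20==0: cv2.putText(c,str(x),((x-x0)*s-10,18),0,.4,(0,255,255),1)
    for y in range((y0+9)//10*10,y0+h,10):
        cv2.line(c,(0,(y-y0)*s),(6,(y-y0)*s),(0,255,255),1)
        if y%20==0: cv2.putText(c,str(y),(8,(y-y0)*s+4),0,.4,(0,255,255),1)
    cv2.imwrite(name,c)
def px2w(n,uv,z):
    c=calibration(n); p=cv2.undistortPoints(np.array(uv,float).reshape(-1,1,2),c["intrinsics"],c["dist"]).reshape(-1,2)
    T=c["T"]; d=np.c_[p,np.ones(len(p))]@T[:3,:3].T; o=T[:3,3]
    z=np.broadcast_to(z,len(p)); t=(z-o[2])/d[:,2]; return o+d*t[:,None]
def w2px(n,P):
    c=calibration(n); Ti=np.linalg.inv(c["T"]); return cv2.projectPoints(np.array(P,float).reshape(-1,1,3),cv2.Rodrigues(Ti[:3,:3])[0],Ti[:3,3],c["intrinsics"],c["dist"])[0].reshape(-1,2)
E
python3 - <<'E'
from h import *
t=cv2.imread("pics/top0.png")[:,:,::-1]; s=cv2.imread("pics/side0.png")[:,:,::-1]
crop(t,185,165,95,70,8,"pics/t_v.png"); crop(t,315,145,80,75,8,"pics/t_r.png"); crop(t,315,205,80,60,8,"pics/t_b.png")
crop(s,180,160,100,75,8,"pics/s_v.png"); crop(s,220,225,130,95,6,"pics/s_m.png")
E
```

```text
(no output)
```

View pics/t_v.png

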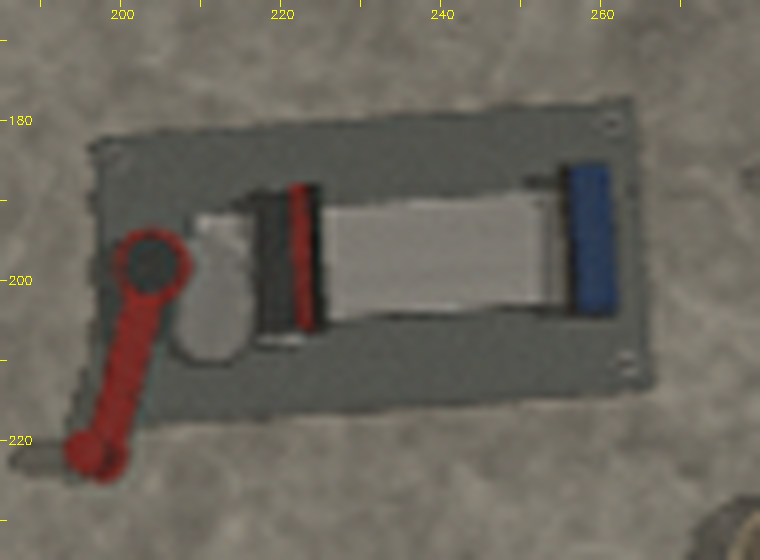

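View pics/t_r.png

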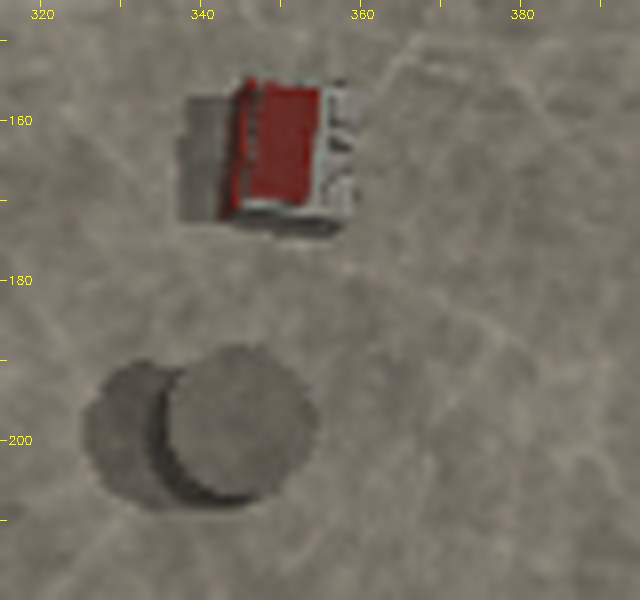

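View pics/t_b.png

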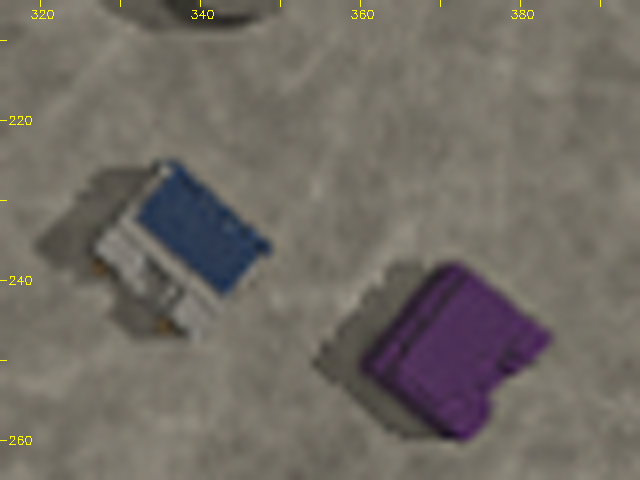

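View pics/s_v.png

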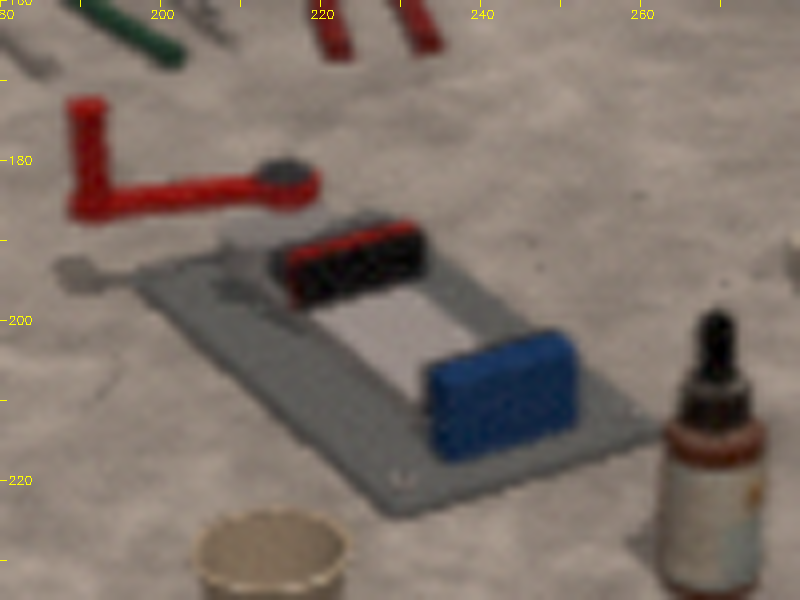

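View pics/s_m.png

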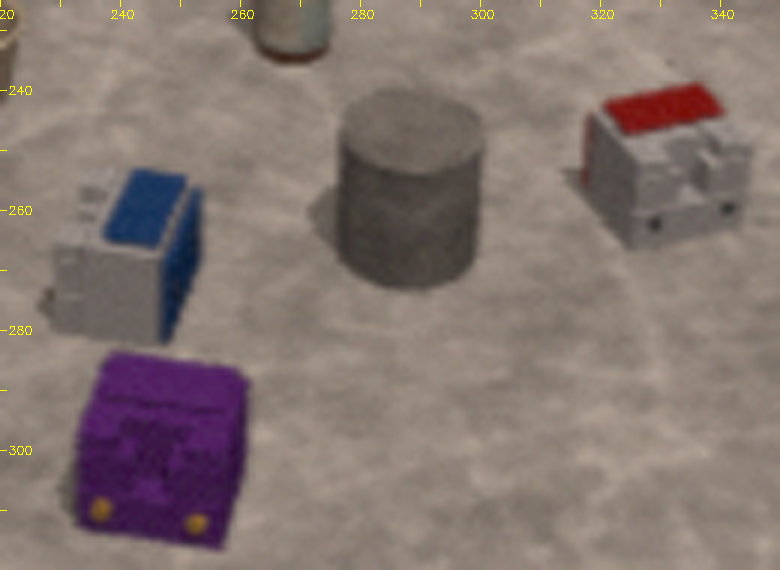

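```bash
cat > fit.py <<'E'
from h import *
from scipy.optimize import least_squares
def fit(corr,p0,free=None):
    def pts(p,L):
        c,s=np.cos(p[2]),np.sin(p[2]); L=np.array(L,float)/1000
        return np.c_[p[0]+c*L[:,0]-s*L[:,1],p[1]+s*L[:,0]+c*L[:,1],L[:,2]]
    def f(p):
        r=[]
        for n,l in corr.items(): r.append((w2px(n,pts(p,[a for a,b in l]))-np.array([b for a,b in l])).ravel())
        return np.concatenate(r)
    s=least_squares(f,p0,loss="soft_l1"); print(np.round(s.x[:2]*1000,1),np.round(np.degrees(s.x[2]),2)); print(np.round(f(s.x).reshape(-1,2),1).tolist()); return s.x
E
python3 - <<'E'
from fit import *
V={"top":[((55,122,8),(196.4,182)),((55,-84,8),(264,177.4)),((-55,-84,8),(266.2,213.3)),((0,96,47),(204,197.5))],
"side":[((-55,-84,8),(229,223.5)),((-55,122,8),(197,194)),((0,96,47),(215.5,181.5))]}
v=fit(V,[.35,.03,0])
for k in V: fit({k:V[k]},v)
B={"top":[((25,-22,46),(337,225.2)),((-25,-22,46),(349.5,236)),((25,22,46),(326.5,236)),((-25,22,46),(340,247.5))],
"side":[((-25,-22,0),(247,282.3)),((-25,22,0),(228.8,280)),((-25,22,46),(229.3,265)),((-25,-22,46),(246.8,266)),((25,-22,46),(254,256.5))]}
b=fit(B,[.25,-.2,.8])
for k in B: fit({k:B[k]},b)
R={"top":[((-25,-22,46),(345.5,155)),((25,-22,46),(344,170.5)),((-25,22,46),(359,155.5)),((25,22,46),(358.5,171))],
"side":[((25,22,0),(326,266)),((-25,22,0),(343.7,260.5)),((25,-22,0),(318,256)),((-25,22,46),(344.8,246.3)),((25,-22,46),(319,243))]}
r=fit(R,[.45,-.2,3.1])
for k in R: fit({k:R[k]},r)
print("handle",px2w("top",[(196.3,221.5),(198.5,222.5)],[.082,.044]),px2w("side",[(191,172.5)],.082))
print("ring",px2w("top",[(344.5,197.5)],.055),"bottle",px2w("top",[(294,186)],.102),"cruc",px2w("top",[(285,235)],.04), "cast",px2w("top",[(243,138)],.027))
E
```

```text
[508.2  81. ] 4.97
[[-0.1, -0.4], [0.6, -0.3], [0.7, 0.4], [-0.2, 0.2], [0.2, -0.4], [-1.1, -0.7], [0.1, -0.7]]
[508.2  81.7] 5.06
[[-0.4, -0.3], [0.3, -0.3], [0.5, 0.3], [-0.4, 0.3]]
[507.3  77.2] 4.44
[[0.1, 0.4], [-0.7, -0.3], [0.6, -0.2]]
[ 397.2 -213.8] 48.23
[[-0.1, -0.6], [0.3, 0.5], [0.2, -0.1], [-0.4, 0.3], [0.8, 1.2], [-0.2, 0.3], [-1.1, -1.8], [1.0, 0.4], [-0.3, -3.2]]
[ 397.4 -213.7] 49.48
[[-0.4, -0.6], [0.3, 0.2], [0.2, 0.1], [-0.1, 0.2]]
[ 397.2 -214.6] 46.17
[[0.5, 1.6], [-0.4, 0.2], [-1.3, -1.9], [0.7, 0.7], [0.1, -2.7]]
[ 612.5 -253.9] 176.44
[[-0.6, -1.2], [-0.1, -0.0], [0.8, -0.4], [0.4, 0.7], [-0.0, 0.5], [0.4, 1.0], [-1.8, 0.4], [1.3, -1.1], [-1.4, -2.8]]
[ 611.8 -253.4] 177.21
[[-0.9, -0.9], [-0.1, 0.3], [0.5, -0.3], [0.3, 0.9]]
[ 613.4 -254.6] 173.98
[[-0.1, 0.4], [0.8, 1.4], [-1.2, 0.1], [1.7, -0.7], [-0.8, -3.0]]
handle [[0.42830257 0.18993418 0.082     ]
 [0.42774514 0.18958727 0.044     ]] [[0.42985949 0.19222697 0.082     ]]
ring [[ 0.50829795 -0.23031206  0.055     ]] bottle [[ 0.53208318 -0.08178772  0.102     ]] cruc [[ 0.39777759 -0.06104614  0.04      ]] cast [[0.68491366 0.06933726 0.027     ]]
```

Emit:
apply_moves --pt "20 -31 0 0 0 2 0" --pt "30 -50 0 0 0 2 0" --pt "35 -52 0 0 0 2 0" --pt "35 -52 0 0 0 2 0" --pt "35 -52 -10 0 0 2 0" --pt "27 -44 -30 0 0 2 0" --pt "20 -29 -38 0 0 2 0" --pt "0 0 -20 0 0 0 0" --pt "0 0 0 0 0 0 0" --grip_force 30

```text
time: 1.23
ee_pos: [0.4272, 0.1914, 0.1488]
tcp_rot: [-179.9, -0.2, 169.6]
wrist_force: [-0.3, 0.5, -0.1]
opening: 0.0856
```

Run:
```python
from h import *
o=get_obs(); print(o["time"],o["ee_pos"],o["tcp_rot"],o["q"])
im=camera("top"); crop(im,150,150,130,100,6,"pics/t1.png")
im=camera("side"); crop(im,140,100,130,100,6,"pics/s1.png")
```

```text
1.225 [0.4271784  0.19143315 0.14884282] [-1.79896227e+02 -1.55260535e-01  1.69604221e+02] [ 2.41373261e+01 -6.88435021e+00 -1.26201644e+01  8.44509164e+01
  2.52606214e-03  3.45329608e+01]
```

View pics/s1.png

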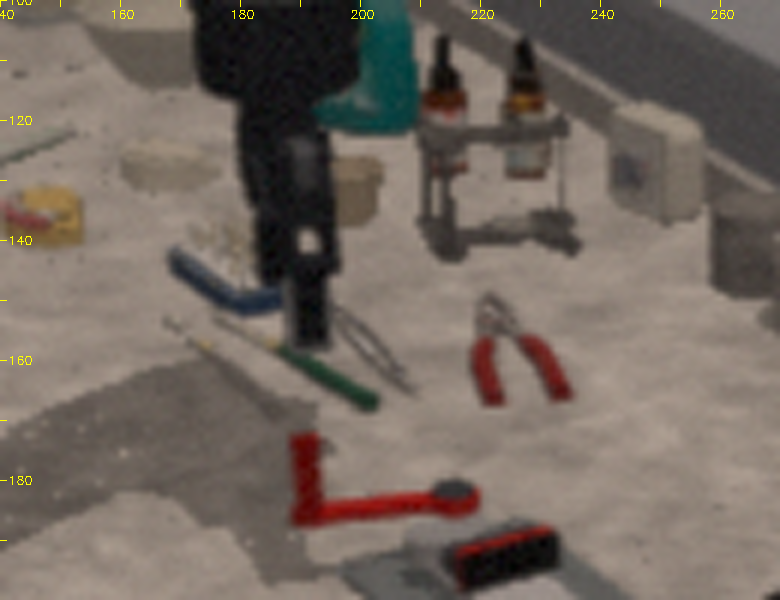

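Emit:
apply_moves --pt "1 0 -30 0 0 0 0" --pt "0 0 -30 0 0 0 0" --pt "0 0 -21 0 0 0 0" --pt "0 0 0 0 0 0 0.5" --pt "0 0 0 0 0 0 1" --pt "0 0 0 0 0 0 1" --pt "0 0 0 0 0 0 1" --pt "0 0 0 0 0 0 1" --pt "0 0 0 0 0 0 1" --pt "0 0 0 0 0 0 1" --grip_force 30

```text
time: 2.58
ee_pos: [0.4293, 0.1927, 0.0703]
tcp_rot: [179.9, 0.1, 169.7]
wrist_force: [-1.6, 2.2, 5.9]
opening: 0.014
```

Run:
```python
from h import *
im=camera("side"); crop(im,140,100,130,100,6,"pics/s2.png")
import numpy as np
v=np.array([508.2,81.3]);a=np.radians(5)
piv=v+96*np.array([-np.sin(a),np.cos(a)]); print(piv)
for d in list(range(170,94,-6))+[94,185]:
    r=np.radians(d); print(d, np.round(piv+72*np.array([np.cos(r),np.sin(r)]),1))
```

```text
[499.8330487  176.93469102]
170 [428.9 189.4]
164 [430.6 196.8]
158 [433.1 203.9]
152 [436.3 210.7]
146 [440.1 217.2]
140 [444.7 223.2]
134 [449.8 228.7]
128 [455.5 233.7]
122 [461.7 238. ]
116 [468.3 241.6]
110 [475.2 244.6]
104 [482.4 246.8]
98 [489.8 248.2]
94 [494.8 248.8]
185 [428.1 170.7]
```

View pics/s2.png

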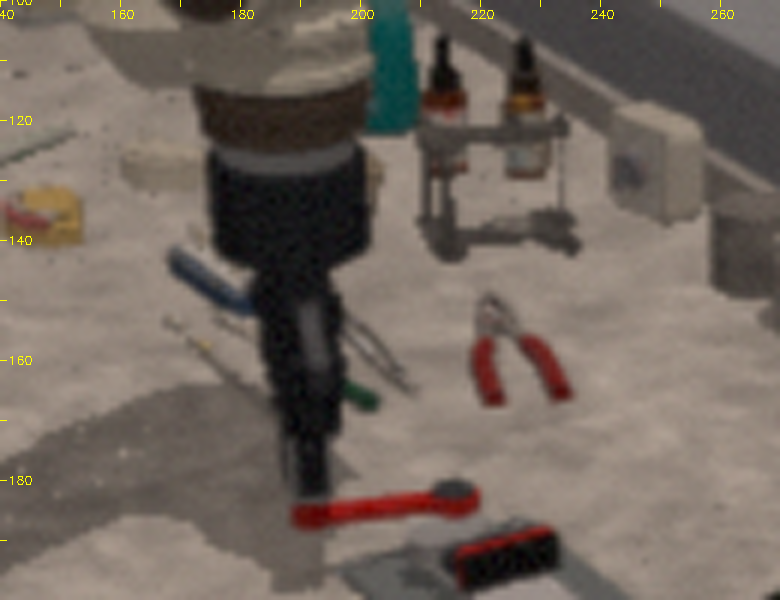

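Emit:
apply_moves --pt "1 6 0 0 0 -5 1" --pt "2.5 7 0 0 0 -6 1" --pt "3.2 6.8 0 0 0 -6 1" --pt "3.8 6.5 0 0 0 -6 1" --pt "4.6 6 0 0 0 -6 1" --pt "5.1 5.5 0 0 0 -6 1" --pt "5.7 5 0 0 0 -6 1" --pt "6.2 4.3 0 0 0 -6 1" --pt "6.6 3.6 0 0 0 -6 1" --pt "6.9 3 0 0 0 -6 1" --pt "7.2 2.2 0 0 0 -6 1" --pt "0 0 0 0 0 0 1"

```text
time: 4.12
ee_pos: [0.4827, 0.2487, 0.0704]
tcp_rot: [179.9, -0.0, 104.6]
wrist_force: [1.4, 3.0, 4.1]
opening: 0.0141
```

Emit:
apply_moves --pt "7.4 1.4 0 0 0 -6 1" --pt "3.8 0.4 0 0 0 -3 1" --pt "2 0 0 0 0 0 1" --pt "0 0 0 0 0 0 1" --pt "0 0 0 0 0 0 1"

```text
time: 4.75
ee_pos: [0.494, 0.2506, 0.0703]
tcp_rot: [-179.9, -0.1, 95.7]
wrist_force: [-8.7, 2.6, 9.4]
opening: 0.0144
```

Emit:
apply_moves --pt "2 0 0 0 0 0 1" --pt "0 0 0 0 0 0 1"

```text
time: 5.0
ee_pos: [0.4944, 0.2506, 0.0702]
tcp_rot: [-179.7, -0.1, 95.7]
wrist_force: [-17.6, 3.7, 13.9]
opening: 0.0139
```

Emit:
apply_moves --pt "-2.5 0 0 0 0 0 1" --pt "0 0 0 0 0 0 0.7" --pt "0 0 0 0 0 0 0.3" --pt "0 0 0 0 0 0 0" --pt "0 0 0 0 0 0 0" --pt "0 0 20 0 0 0 0" --pt "0 0 50 0 0 0 0" --pt "0 0 60 0 0 0 0.3" --pt "0 0 0 0 0 0 0.3"

```text
time: 6.12
ee_pos: [0.4961, 0.2507, 0.2047]
tcp_rot: [179.6, -0.2, 95.7]
wrist_force: [0.3, -0.2, -0.5]
opening: 0.0599
```

Run:
```python
from h import *
o=get_obs(); print(o["time"],o["ee_pos"],o["tcp_rot"],o["q"],o["opening"],o["wrist_force"])
im=camera("side"); crop(im,150,130,130,100,6,"pics/s3.png")
print(px2w("top",[(361,250),(371,238),(383,247),(373,259)],.046))
```

```text
6.125 [0.49607381 0.25065405 0.20465188] [ 1.79579187e+02 -1.60909221e-01  9.56531804e+01] [ 2.68072292e+01  4.63015413e+00  4.86322735e+00  8.97825495e+01
 -1.79837669e-03  1.11154633e+02] 0.059863937730742216 [ 0.29205619 -0.21205904 -0.46324245]
[[ 0.35902973 -0.27925104  0.046     ]
 [ 0.39374422 -0.30828316  0.046     ]
 [ 0.36858077 -0.34289048  0.046     ]
 [ 0.33401415 -0.31375839  0.046     ]]
```

View pics/s3.png

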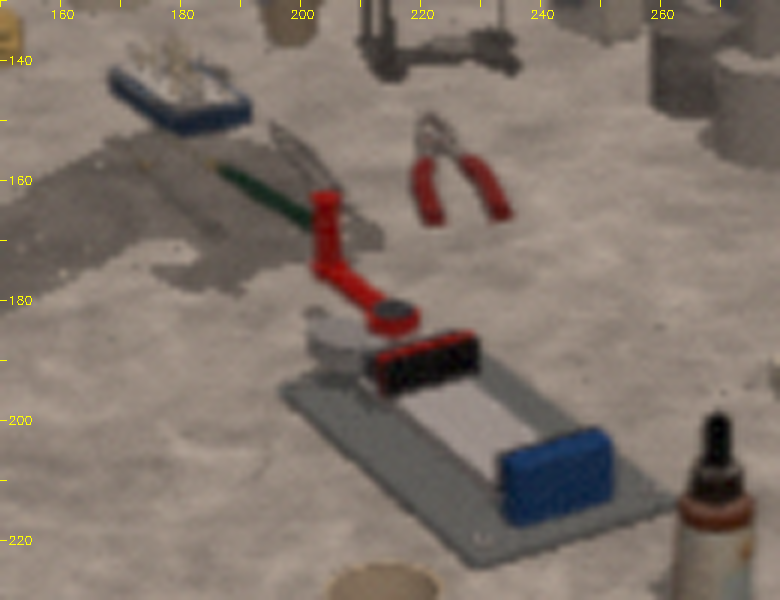

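Emit:
apply_moves --pt "-5 -20 0 0 0 2 0.22" --pt "-9 -40 0 0 0 4 0.22" --pt "-10 -47 0 0 0 5 0.22" --pt "-10 -47 0 0 0 5 0.22" --pt "-10 -47 0 0 0 5 0.22" --pt "-10 -47 0 0 0 5 0.22" --pt "-10 -47 0 0 0 5 0.22" --pt "-10 -47 0 0 0 5 0.22" --pt "-10 -47 -15 0 0 4 0.22" --pt "-10 -45 -35 0 0 3 0.22" --pt "-5 -29 -40 0 0 0 0.22" --pt "0 0 -10 0 0 0 0.22" --pt "0 0 0 0 0 0 0.22" --grip_force 40

```text
time: 7.8
ee_pos: [0.3948, -0.2125, 0.0984]
tcp_rot: [-180.0, -0.1, 138.6]
wrist_force: [-0.8, 0.2, 0.5]
opening: 0.0667
```

Run:
```python
from h import *
im=camera("side"); crop(im,190,200,130,100,6,"pics/s4.png")
im=camera("top"); crop(im,280,180,130,90,6,"pics/t4.png")
```

```text
(no output)
```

View pics/s4.png

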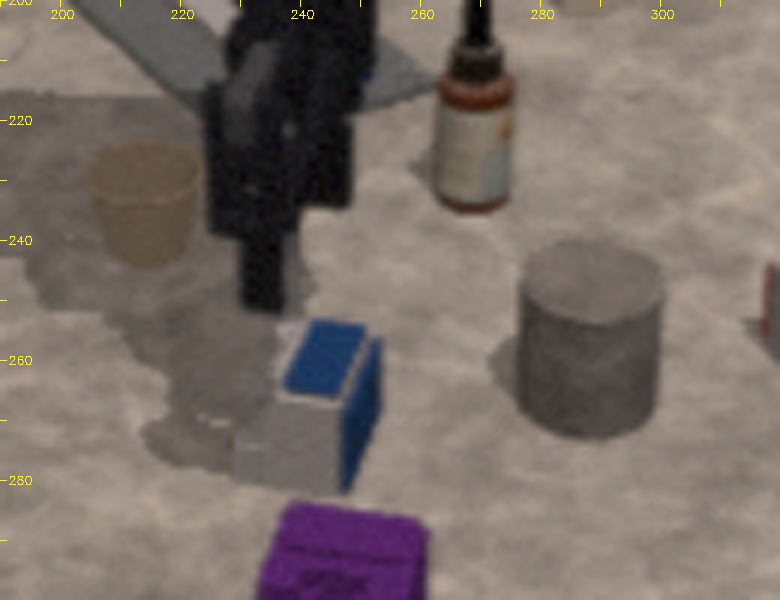

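View pics/t4.png

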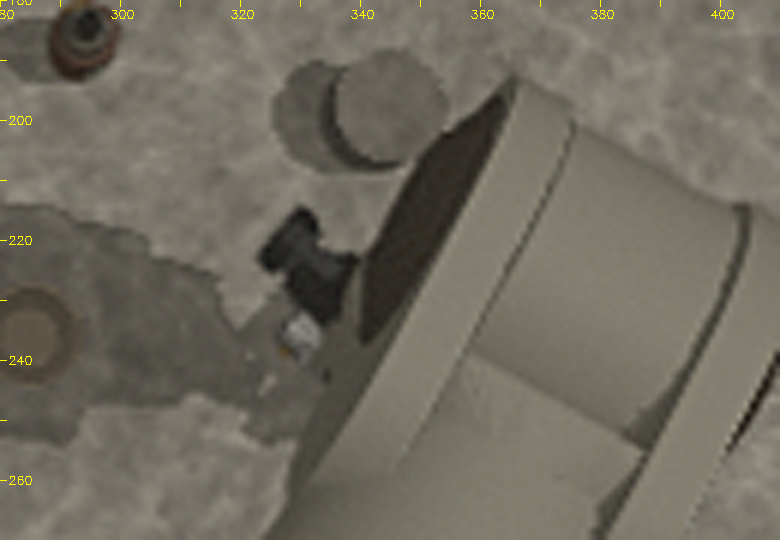

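Run:
```python
from h import *
a=np.radians(48.6); d=np.array([np.cos(a),np.sin(a)]); t=np.array([.3948,-.2125])
for off in (.033,.044):
  P=[[*(t+s*off*d),z] for s in (-1,1) for z in (.0984-.017,.0984-.010)]
  print(w2px("side",P).round(1).tolist(), w2px("top",P).round(1).tolist())
```

```text
[[235.5, 253.2], [235.4, 250.4], [243.8, 236.7], [243.8, 234.0]] [[348.5, 244.7], [349.0, 244.7], [330.9, 228.7], [331.2, 228.6]]
[[234.0, 256.2], [233.9, 253.4], [245.1, 234.1], [245.1, 231.4]] [[351.5, 247.4], [351.9, 247.4], [328.0, 226.0], [328.3, 225.9]]
```

Emit:
apply_moves --pt "2.3 -1.3 -20 0 0 0 0.22" --pt "0 0 -25 0 0 0 0.22" --pt "0 0 -20 0 0 0 0.22" --pt "0 0 -9 0 0 0 0.22" --pt "0 0 0 0 0 0 0.22" --pt "0 0 0 0 0 0 0.35" --pt "0 0 0 0 0 0 0.45" --pt "0 0 0 0 0 0 0.55" --pt "0 0 0 0 0 0 0.6" --pt "0 0 0 0 0 0 0.6" --grip_force 40

```text
time: 9.15
ee_pos: [0.3986, -0.2146, 0.0268]
tcp_rot: [179.9, 0.1, 138.7]
wrist_force: [0.8, 2.3, 6.7]
opening: 0.0496
```

Emit:
apply_moves --pt "0 0 6 0 0 0 0.6" --pt "0 0 20 0 0 0 0.6" --pt "0 0 40 0 0 0 0.6" --pt "0 0 40 0 0 0 0.6" --pt "0 0 20 0 0 0 0.6" --pt "4 10 0 0 0 -2 0.6" --pt "8 18 0 0 0 -4 0.6" --pt "11 26 0 0 0 -4 0.6" --pt "11 26 0 0 0 -4 0.6" --pt "11 26 0 0 0 -4 0.6" --pt "11 26 0 0 0 -4 0.6" --pt "11 26 0 0 0 -4 0.6" --pt "11 26 0 0 0 -4 0.6" --pt "11 26 0 0 0 -4 0.6" --pt "11 26 0 0 0 -4 0.6" --pt "8 18 0 0 0 -4 0.6" --pt "4 11 0 0 0 -2 0.6" --pt "0 0 0 0 0 0 0.6" --pt "0 0 0 0 0 0 0.6"

```text
time: 11.52
ee_pos: [0.5095, 0.0502, 0.1515]
tcp_rot: [-180.0, 0.0, 94.7]
wrist_force: [-0.2, -0.5, -2.3]
opening: 0.0491
```

Run:
```python
from h import *
im=camera("side"); crop(im,170,110,130,100,6,"pics/s5.png")
im=camera("top"); crop(im,180,150,130,90,6,"pics/t5.png")
```

```text
(no output)
```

View pics/s5.png

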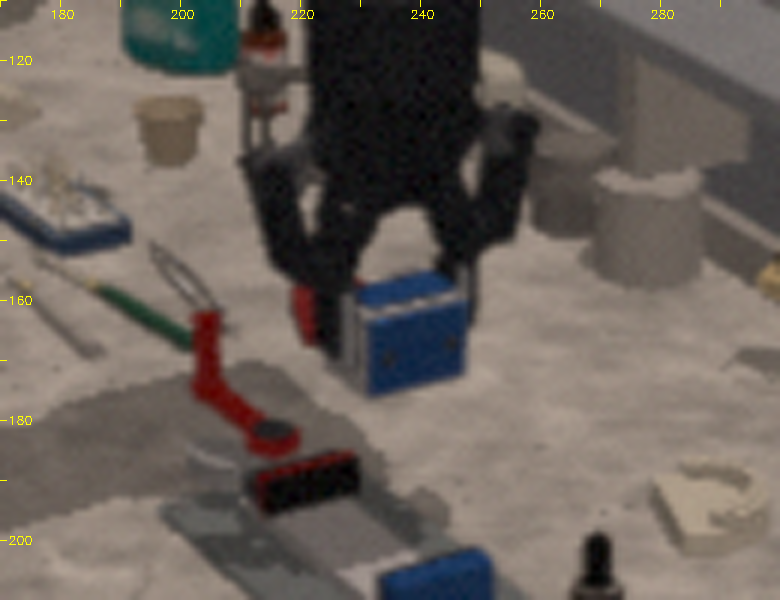

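View pics/t5.png

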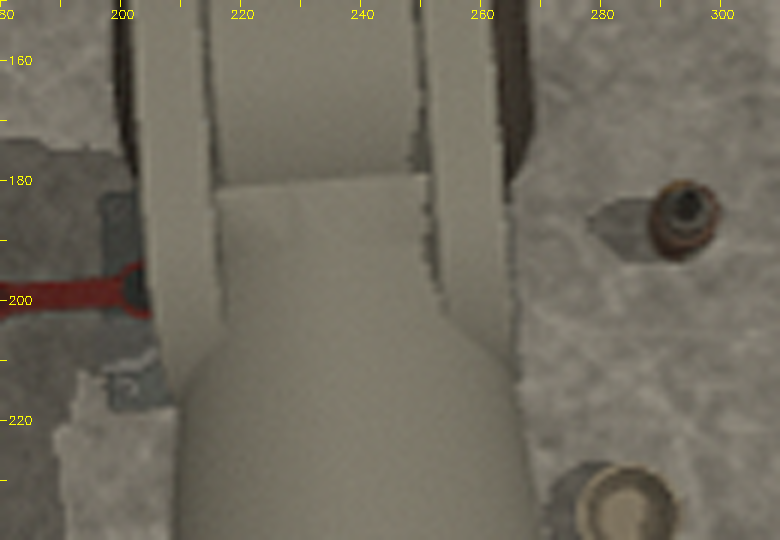

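Run:
```python
from h import *
P=px2w("side",[(231.5,175.7),(247.5,172.2)],.1247); print(P.round(4))
# stop reference pixel prediction
v=np.array([.5085,.0825]);a=np.radians(5);R=np.array([[np.cos(a),-np.sin(a)],[np.sin(a),np.cos(a)]])
print(((P[:,:2]-v)@R).round(4), ((np.array([.5095,.0502])-v)@R).round(4))
```

```text
[[0.4888 0.0343 0.1247]
 [0.537  0.0358 0.1247]]
[[-0.0238 -0.0463]
 [ 0.0243 -0.049 ]] [-0.0018 -0.0323]
```

Emit:
apply_moves --pt "0 8 0 0 0 0.3 0.6" --pt "0 0 -15 0 0 0 0.6" --pt "0 0 -30 0 0 0 0.6" --pt "0 0 -30 0 0 0 0.6" --pt "0 0 -20 0 0 0 0.6" --pt "0 0 -5 0 0 0 0.6" --pt "0 0 0 0 0 0 0.6"

```text
time: 12.5
ee_pos: [0.5096, 0.0586, 0.0513]
tcp_rot: [-180.0, 0.0, 95.0]
wrist_force: [0.6, -0.6, -1.7]
opening: 0.0493
```

Run:
```python
from h import *
im=camera("side"); crop(im,190,145,90,75,8,"pics/s6.png")
```

```text
(no output)
```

View pics/s6.png

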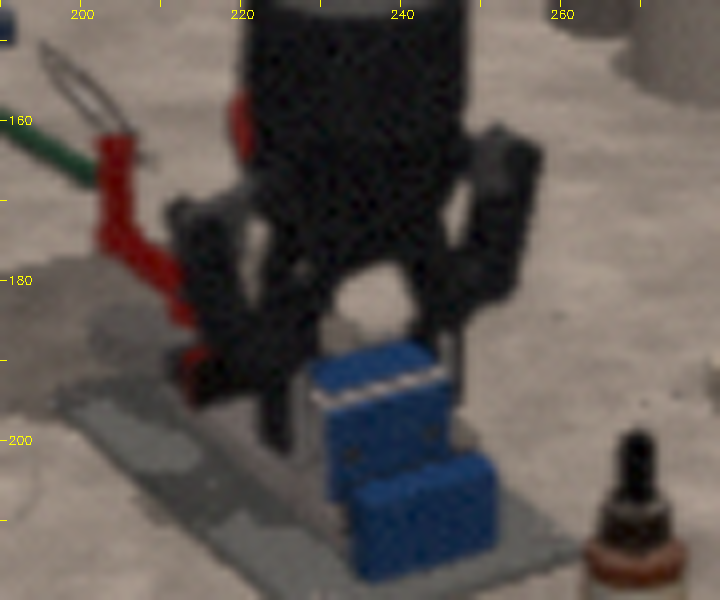

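Run:
```python
from h import *
for v in ((.5082,.0813),(.5085,.0825)):
  v=np.array(v);a=np.radians(5);R=np.array([[np.cos(a),-np.sin(a)],[np.sin(a),np.cos(a)]])
  L=np.array([(-27,-54,42),(27,-54,42),(-27,-66,42),(27,-66,42),(-27,-66,18),(27,-66,18),(-27,-66,8),(27,-66,8)])/1000
  print(w2px("side",np.c_[L[:,:2]@R.T+v,L[:,2]]).round(1).tolist())
v=np.array([.5096,.0586])
L=np.array([(-25,-22,46),(25,-22,46),(-25,-22,0),(25,-22,0),(-25,22,46),(25,22,46)])/1000
print(w2px("side",np.c_[L[:,:2]@R.T+v,L[:,2]+.0247]).round(1).tolist())
im=camera("side"); crop(im,215,180,50,40,16,"pics/s6b.png")
```

```text
[[232.5, 204.7], [249.3, 199.9], [234.7, 206.5], [251.6, 201.6], [234.8, 214.3], [251.6, 209.2], [234.9, 217.4], [251.6, 212.3]]
[[232.4, 204.5], [249.2, 199.7], [234.6, 206.3], [251.5, 201.4], [234.7, 214.0], [251.5, 209.0], [234.8, 217.2], [251.5, 212.1]]
[[231.1, 193.9], [246.8, 189.6], [231.4, 208.7], [246.8, 204.2], [223.3, 187.8], [238.8, 183.7]]
```

View pics/s6b.png

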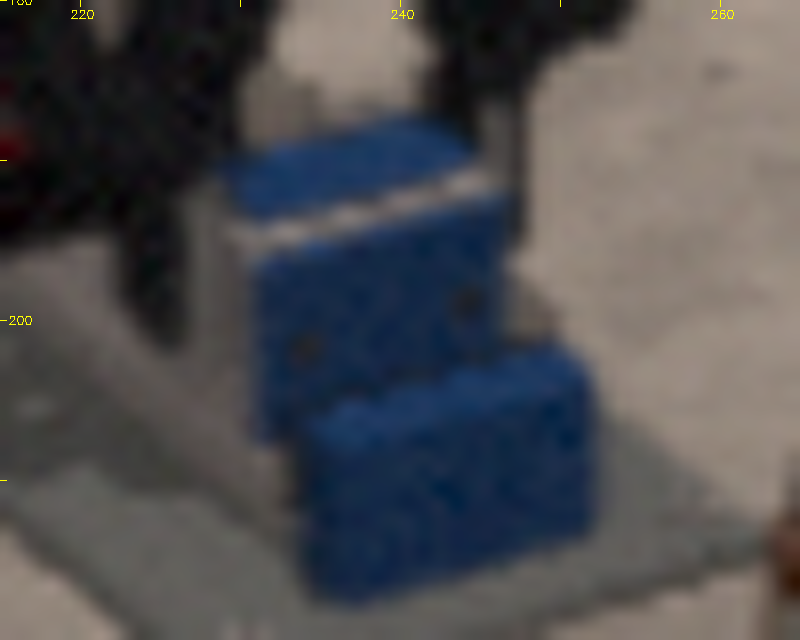

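Emit:
apply_moves --pt "1.5 0 -3 0 0 0 0.6" --pt "0 0 -2.5 0 0 0 0.6" --pt "0.2 -2 0 0 0 0 0.6" --pt "0.2 -2 0 0 0 0 0.6" --pt "0.1 -1 0 0 0 0 0.6" --pt "0 0 0 0 0 0 0.6"

```text
time: 13.35
ee_pos: [0.5117, 0.0535, 0.046]
tcp_rot: [180.0, -0.0, 95.0]
wrist_force: [-0.7, -0.5, -2.6]
opening: 0.0494
```

Emit:
apply_moves --pt "0.1 -1.5 0 0 0 0 0.6" --pt "0.1 -1.5 0 0 0 0 0.6" --pt "0 0 0 0 0 0 0.6"

```text
time: 13.72
ee_pos: [0.5119, 0.0505, 0.0459]
tcp_rot: [-180.0, -0.0, 95.0]
wrist_force: [-0.3, 0.5, -2.5]
opening: 0.0493
```

Emit:
apply_moves --pt "0.1 -1 0 0 0 0 0.6" --pt "0.1 -1 0 0 0 0 0.6" --pt "0 0 0 0 0 0 0.6"

```text
time: 14.1
ee_pos: [0.512, 0.0501, 0.0461]
tcp_rot: [-180.0, -0.2, 95.0]
wrist_force: [-1.4, 9.9, -0.5]
opening: 0.0492
```

Emit:
apply_moves --pt "-0.1 1 -0.6 0 0 0 0.6" --pt "0 0 -1 0 0 0 0.6" --pt "0 0 0 0 0 0 0.6"

```text
time: 14.48
ee_pos: [0.5122, 0.0503, 0.0448]
tcp_rot: [180.0, -0.1, 95.0]
wrist_force: [-2.9, 6.9, 2.5]
opening: 0.0498
```

Run:
```python
from h import *
im=camera("side"); crop(im,215,180,50,40,16,"pics/s7.png")
```

```text
(no output)
```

View pics/s7.png

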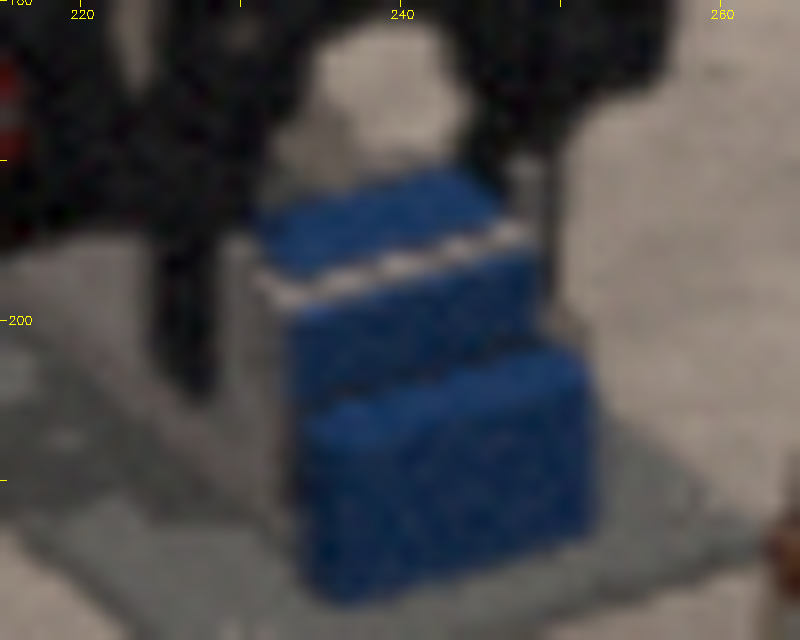

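Emit:
apply_moves --pt "0 0 0 0 0 0 0.45" --pt "0 0 0 0 0 0 0.3" --pt "0 0 0 0 0 0 0.22" --pt "0 0 0 0 0 0 0.22" --pt "0 0 15 0 0 0 0.22" --pt "0 0 40 0 0 0 0.22" --pt "0 0 50 0 0 0 0.22" --pt "0 0 45 0 0 0 0.22"

```text
time: 15.52
ee_pos: [0.512, 0.0496, 0.1973]
tcp_rot: [179.9, 0.0, 95.0]
wrist_force: [0.5, 0.0, -0.5]
opening: 0.0666
```

Run:
```python
from h import *
o=get_obs(); print(o["ee_pos"],o["wrist_force"],o["opening"])
im=camera("side"); crop(im,205,170,60,50,12,"pics/s8.png")
```

```text
[0.5120046  0.04955242 0.19730187] [ 0.49602759  0.02326152 -0.47836146] 0.06660800506170948
```

View pics/s8.png

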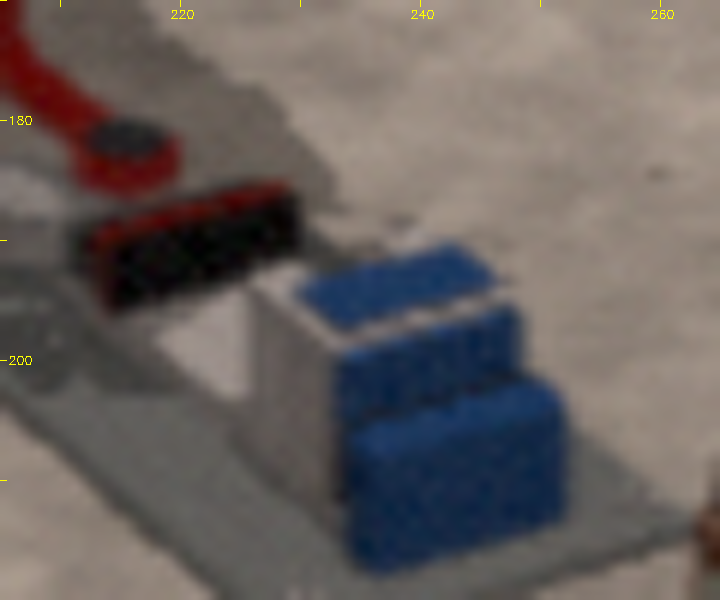

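Emit:
apply_moves --pt "7 -20 0 0 0 -1 0.22" --pt "14 -42 0 0 0 -1 0.22" --pt "14 -42 0 0 0 -1 0.22" --pt "14 -42 0 0 0 -1 0.22" --pt "14 -42 0 0 0 -1 0.22" --pt "14 -42 0 0 0 -1 0.22" --pt "14 -42 -25 0 0 -1 0.22" --pt "9 -31 -40 0 0 -1 0.22" --pt "0 0 -33 0 0 0 0.22" --pt "0 0 0 0 0 0 0.22"

```text
time: 16.82
ee_pos: [0.6106, -0.2532, 0.094]
tcp_rot: [-179.7, -0.1, 86.9]
wrist_force: [0.2, 0.3, 0.3]
opening: 0.0663
```

Run:
```python
from h import *
im=camera("side"); crop(im,270,170,100,100,6,"pics/s9.png")
a=np.radians(-3); d=np.array([np.cos(a),np.sin(a)]); t=get_obs()["ee_pos"]
for off in (.033,.044):
  P=[[*(t[:2]+s*off*d),z] for s in (-1,1) for z in (t[2]-.012,.02)]
  print(w2px("side",P).round(1).tolist())
im=camera("top"); crop(im,310,130,100,75,6,"pics/t9.png")
```

```text
[[320.4, 231.7], [318.3, 255.2], [344.6, 225.6], [341.9, 248.7]]
[[316.2, 232.7], [314.2, 256.3], [348.6, 224.6], [345.7, 247.7]]
```

View pics/s9.png

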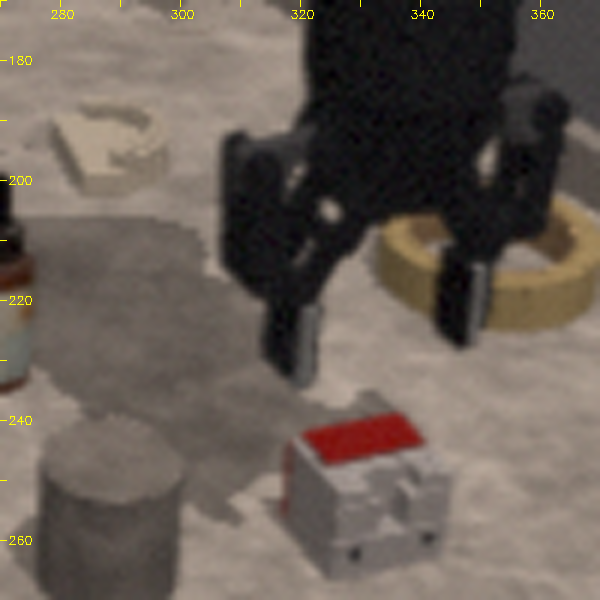

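View pics/t9.png

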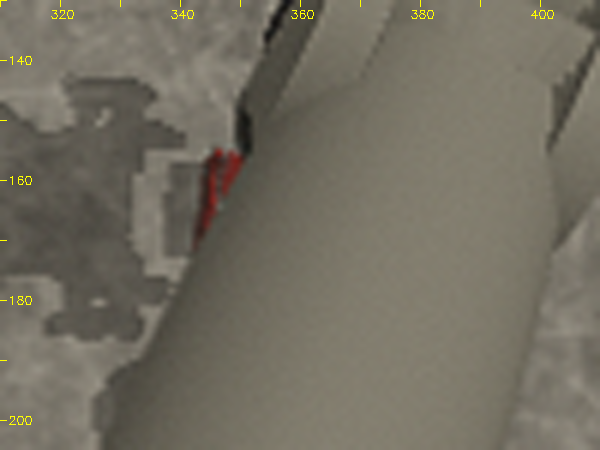

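Emit:
apply_moves --pt "1.2 0 -20 0 0 0 0.22" --pt "0 0 -25 0 0 0 0.22" --pt "0 0 -17 0 0 0 0.22" --pt "0 0 -8 0 0 0 0.22" --pt "0 0 0 0 0 0 0.22" --pt "0 0 0 0 0 0 0.35" --pt "0 0 0 0 0 0 0.45" --pt "0 0 0 0 0 0 0.55" --pt "0 0 0 0 0 0 0.6" --pt "0 0 0 0 0 0 0.6" --grip_force 40

```text
time: 18.18
ee_pos: [0.6138, -0.2537, 0.0277]
tcp_rot: [179.9, 0.0, 87.0]
wrist_force: [-0.2, -0.3, 6.0]
opening: 0.0501
```

Emit:
apply_moves --pt "0 0 6 0 0 0 0.6" --pt "0 0 20 0 0 0 0.6" --pt "0 0 40 0 0 0 0.6" --pt "0 0 40 0 0 0 0.6" --pt "0 0 20 0 0 0 0.6" --pt "-4 12 0 0 0 0 0.6" --pt "-8 25 0 0 0 0.5 0.6" --pt "-10 34 0 0 0 1 0.6" --pt "-10 34 0 0 0 1 0.6" --pt "-10 34 0 0 0 1 0.6" --pt "-10 34 0 0 0 1 0.6" --pt "-10 34 0 0 0 1 0.6" --pt "-10 34 0 0 0 1 0.6" --pt "-10 34 0 0 0 1 0.6" --pt "-10 34 0 0 0 0.5 0.6" --pt "-8 30 0 0 0 0 0.6" --pt "-5 17 0 0 0 0 0.6" --pt "-2 7 0 0 0 0 0.6" --pt "0 0 0 0 0 0 0.6"

```text
time: 20.55
ee_pos: [0.5061, 0.1095, 0.1521]
tcp_rot: [-180.0, 0.0, 95.0]
wrist_force: [0.2, -0.0, -2.8]
opening: 0.0504
```

Run:
```python
from h import *
im=camera("side"); crop(im,180,110,100,75,8,"pics/s10.png")
```

```text
(no output)
```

View pics/s10.png

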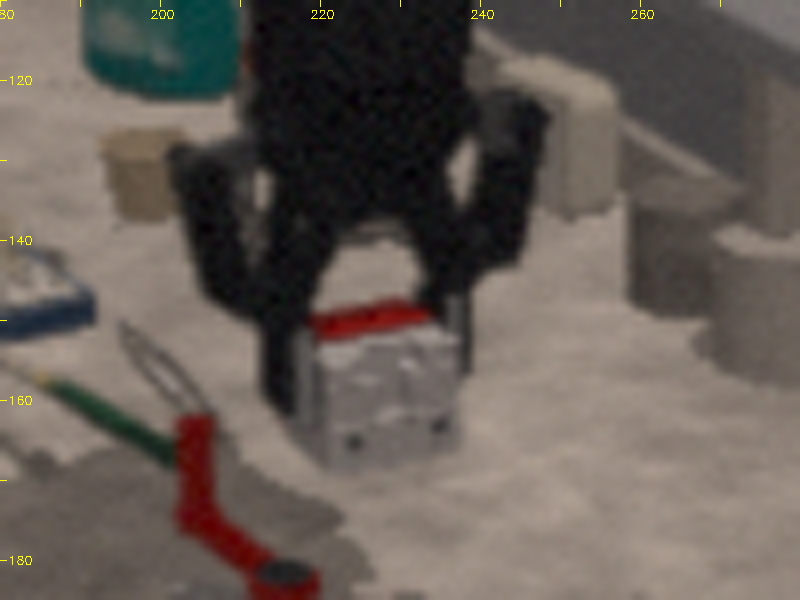

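Run:
```python
from h import *
a=np.radians(5);R=np.array([[np.cos(a),-np.sin(a)],[np.sin(a),np.cos(a)]])
def pr(v,zb,ys):
  L=np.array([(-25,ys,46),(25,ys,46),(-25,ys,0),(25,ys,0)])/1000
  print(w2px("side",np.c_[L[:,:2]@R.T+np.array(v),L[:,2]+zb]).round(1).tolist())
pr((.5061,.1095),.1244,-22)
pr((.5095,.0502),.1247,-22)  # blue earlier: obs outer bl (231.5,175.5) br (247.5,172)
```

```text
[[221.4, 153.6], [237.4, 150.1], [221.9, 169.2], [237.6, 165.5]]
[[231.7, 160.9], [248.2, 157.1], [232.0, 177.0], [248.1, 173.0]]
```

Emit:
apply_moves --pt "0.8 0 -15 0 0 0 0.6" --pt "0 0 -30 0 0 0 0.6" --pt "0 0 -30 0 0 0 0.6" --pt "0 0 -20 0 0 0 0.6" --pt "0 0 -7 0 0 0 0.6" --pt "0 0 -2.5 0 0 0 0.6" --pt "0 0 0 0 0 0 0.6"

```text
time: 21.48
ee_pos: [0.5074, 0.1095, 0.0484]
tcp_rot: [180.0, -0.0, 94.9]
wrist_force: [-0.1, -0.1, -1.6]
opening: 0.0505
```

Run:
```python
from h import *
im=camera("side"); crop(im,200,160,65,50,12,"pics/s11.png")
```

```text
(no output)
```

View pics/s11.png

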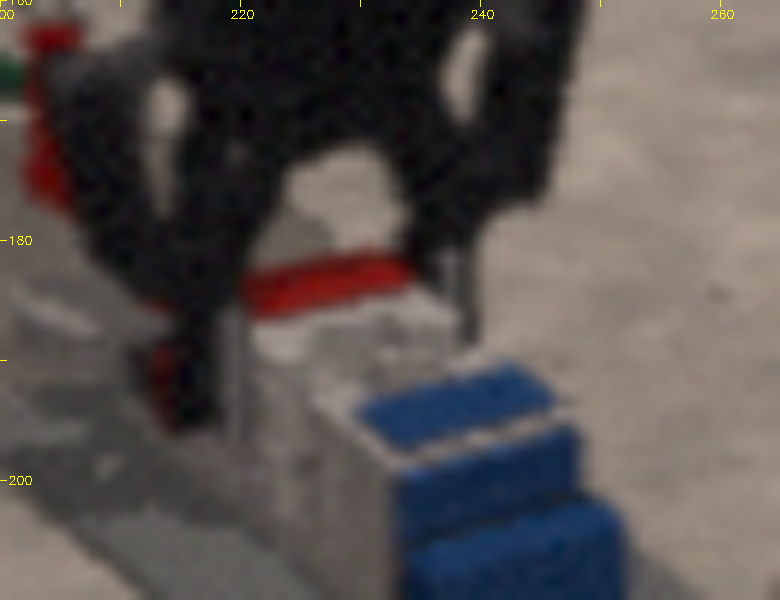

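Emit:
apply_moves --pt "-0.3 0 -1.8 0 0 0 0.6" --pt "-0.1 1.5 0 0 0 0 0.6" --pt "-0.1 1.5 0 0 0 0 0.6" --pt "0 0 0 0 0 0 0.6"

```text
time: 22.02
ee_pos: [0.5066, 0.1128, 0.0461]
tcp_rot: [180.0, -0.0, 95.0]
wrist_force: [-0.1, 1.2, -2.5]
opening: 0.0501
```

Emit:
apply_moves --pt "-0.1 0.8 0 0 0 0 0.6" --pt "0 0 0 0 0 0 0.6"

```text
time: 22.28
ee_pos: [0.5064, 0.1134, 0.046]
tcp_rot: [-180.0, -0.0, 95.0]
wrist_force: [0.4, 0.2, -2.6]
opening: 0.0503
```

Emit:
apply_moves --pt "-0.1 0.8 0 0 0 0 0.6" --pt "0 0 0 0 0 0 0.6"

```text
time: 22.52
ee_pos: [0.5063, 0.1142, 0.046]
tcp_rot: [-180.0, -0.0, 95.0]
wrist_force: [0.7, -0.5, -1.0]
opening: 0.0501
```

Emit:
apply_moves --pt "-0.1 0.8 0 0 0 0 0.6" --pt "0 0 0 0 0 0 0.6"

```text
time: 22.78
ee_pos: [0.5062, 0.115, 0.046]
tcp_rot: [-180.0, 0.0, 95.0]
wrist_force: [-0.6, -0.6, -1.7]
opening: 0.0503
```

Emit:
apply_moves --pt "-0.1 1 0 0 0 0 0.6" --pt "0 0 0 0 0 0 0.6"

```text
time: 23.02
ee_pos: [0.5062, 0.1159, 0.0461]
tcp_rot: [180.0, 0.0, 95.0]
wrist_force: [-0.3, -2.6, -2.0]
opening: 0.0504
```

Run:
```python
from h import *
im=camera("side"); crop(im,200,160,65,50,12,"pics/s12.png")
```

```text
(no output)
```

View pics/s12.png

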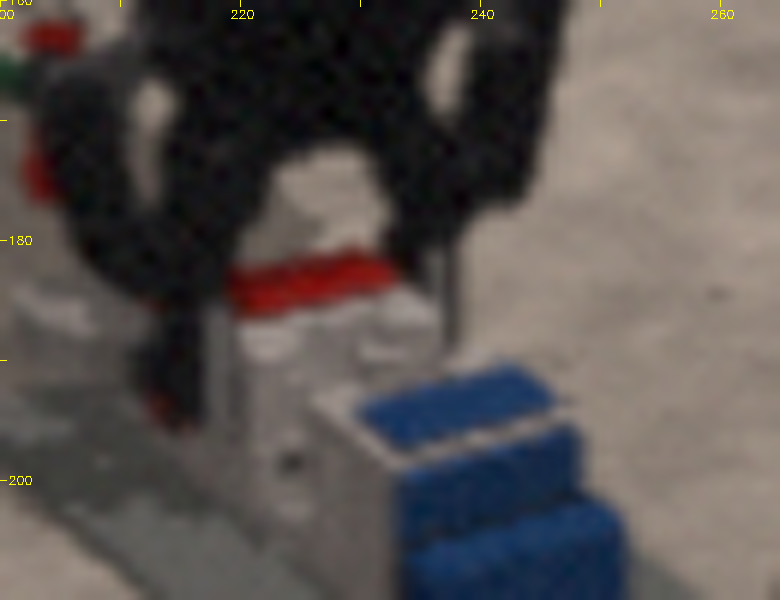

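Emit:
apply_moves --pt "0.1 -0.7 -0.4 0 0 0 0.6" --pt "0 0 -0.6 0 0 0 0.6" --pt "0 0 0 0 0 0 0.6"

```text
time: 23.45
ee_pos: [0.5063, 0.1153, 0.0456]
tcp_rot: [180.0, -0.0, 95.0]
wrist_force: [-2.6, -1.6, 5.1]
opening: 0.0503
```

Emit:
apply_moves --pt "0 0 0 0 0 0 0.45" --pt "0 0 0 0 0 0 0.3" --pt "0 0 0 0 0 0 0.22" --pt "0 0 0 0 0 0 0.22" --pt "0 0 15 0 0 0 0.22" --pt "0 0 40 0 0 0 0.22" --pt "0 0 50 0 0 0 0" --pt "-4 30 0 0 0 0 0" --pt "-4 45 0 0 0 0 0" --pt "-4 45 0 0 0 0 0" --pt "0 15 0 0 0 0 0" --pt "0 0 0 0 0 0 0"

```text
time: 24.95
ee_pos: [0.4942, 0.2507, 0.1505]
tcp_rot: [180.0, 0.0, 95.0]
wrist_force: [-0.1, -1.3, 1.0]
opening: 0.0853
```

Run:
```python
from h import *
im=camera("side"); crop(im,190,145,80,75,8,"pics/s13.png")
im=camera("top"); crop(im,185,165,95,70,8,"pics/t13.png")
```

```text
(no output)
```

View pics/s13.png

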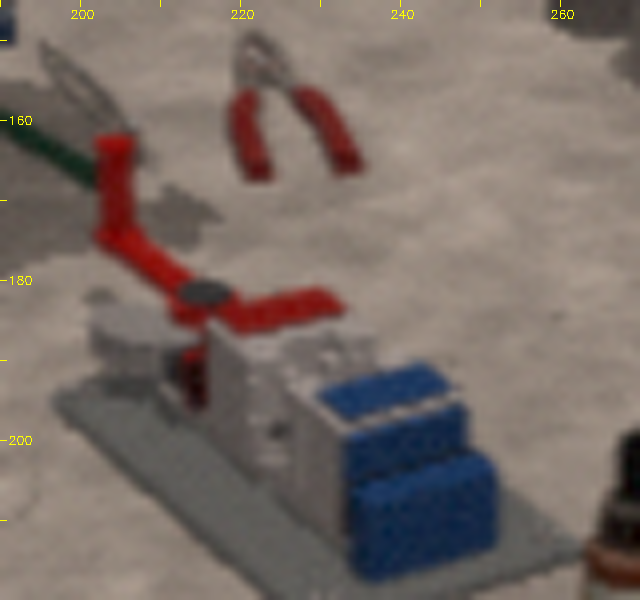

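View pics/t13.png

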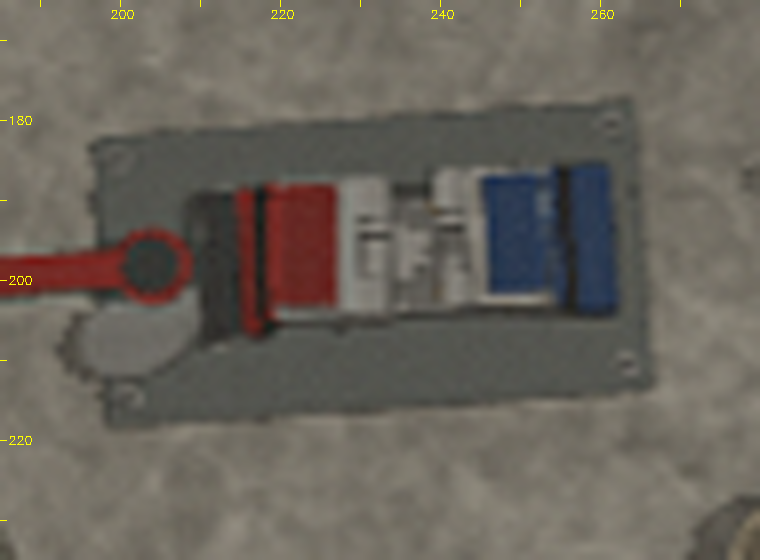

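Run:
```python
import numpy as np
d=np.radians(np.arange(95,186,6)); P=72*np.c_[np.cos(d),np.sin(d)]; print(np.diff(P,axis=0).round(1).tolist())
```

```text
[[-7.5, -1.0], [-7.3, -1.8], [-7.1, -2.6], [-6.8, -3.3], [-6.4, -4.0], [-5.9, -4.6], [-5.4, -5.2], [-4.8, -5.8], [-4.2, -6.2], [-3.5, -6.7], [-2.8, -7.0], [-2.1, -7.2], [-1.3, -7.4], [-0.5, -7.5], [0.3, -7.5]]
```

Emit:
apply_moves --pt "0 0 -30 0 0 0 0" --pt "0 0 -30 0 0 0 0" --pt "0 0 -20 0 0 0 0" --pt "0 0 0 0 0 0 0.5" --pt "0 0 0 0 0 0 1" --pt "0 0 0 0 0 0 1" --pt "0 0 0 0 0 0 1" --pt "0 0 0 0 0 0 1" --pt "0 0 0 0 0 0 1" --grip_force 30

```text
time: 26.18
ee_pos: [0.4938, 0.2504, 0.0709]
tcp_rot: [-180.0, -0.0, 95.0]
wrist_force: [-4.8, -1.5, 5.6]
opening: 0.0141
```

Emit:
apply_moves --pt "-7.5 -1 0 0 0 6 1" --pt "-7.3 -1.8 0 0 0 6 1" --pt "-7.1 -2.6 0 0 0 6 1" --pt "-6.8 -3.3 0 0 0 6 1" --pt "-6.4 -4 0 0 0 6 1" --pt "-5.9 -4.6 0 0 0 6 1" --pt "-5.4 -5.2 0 0 0 6 1" --pt "-4.8 -5.8 0 0 0 6 1" --pt "0 0 0 0 0 0 1"

```text
time: 27.3
ee_pos: [0.4429, 0.2222, 0.0709]
tcp_rot: [179.9, -0.0, 142.9]
wrist_force: [-4.9, 1.5, 6.6]
opening: 0.014
```

Run:
```python
from h import *
im=camera("side"); crop(im,180,130,90,90,7,"pics/s14.png")
```

```text
(no output)
```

View pics/s14.png

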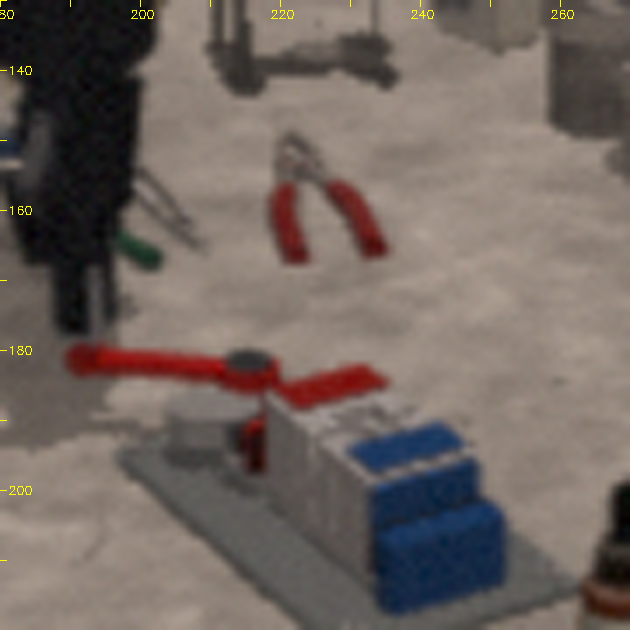

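Halves sliding together neatly; on with the swing.

Emit:
apply_moves --pt "-4.2 -6.2 0 0 0 6 1" --pt "-3.5 -6.7 0 0 0 6 1" --pt "-2.8 -7 0 0 0 6 1" --pt "-2.1 -7.2 0 0 0 6 1" --pt "-1.3 -7.4 0 0 0 6 1" --pt "-0.5 -7.5 0 0 0 6 1" --pt "0 0 0 0 0 0 1"

```text
time: 28.22
ee_pos: [0.4283, 0.1801, 0.0709]
tcp_rot: [180.0, -0.0, 178.9]
wrist_force: [-6.1, -1.0, 8.3]
opening: 0.0138
```

Emit:
apply_moves --pt "0.2 -4 0 0 0 3 1" --pt "0.2 -3.5 0 0 0 3 1" --pt "0 0 0 0 0 0 1"

```text
time: 28.6
ee_pos: [0.4286, 0.1728, 0.0708]
tcp_rot: [179.9, -0.1, -175.1]
wrist_force: [-7.0, 1.9, 9.0]
opening: 0.0141
```

Emit:
apply_moves --pt "0 -2 0 0 0 0 1" --pt "0 0 0 0 0 0 1"

```text
time: 28.85
ee_pos: [0.4287, 0.1719, 0.0709]
tcp_rot: [179.8, -0.0, -175.1]
wrist_force: [-7.3, 7.9, 7.8]
opening: 0.0139
```

Emit:
apply_moves --pt "0 -1.5 0 0 0 0 1" --pt "0 0 0 0 0 0 1"

```text
time: 29.1
ee_pos: [0.4287, 0.1716, 0.071]
tcp_rot: [179.7, -0.0, -175.1]
wrist_force: [-7.9, 15.7, 6.7]
opening: 0.0139
```

Emit:
apply_moves --pt "0 1.8 0 0 0 0 1" --pt "0 0 0 0 0 0 0.8" --pt "0 0 0 0 0 0 0.4" --pt "0 0 0 0 0 0 0" --pt "0 0 0 0 0 0 0" --pt "0 0 20 0 0 0 0" --pt "0 0 50 0 0 0 0" --pt "0 0 60 0 0 0 0" --pt "-20 60 0 0 0 0 0" --pt "-40 60 0 0 0 0 0" --pt "-40 60 0 0 0 0 0" --pt "0 0 0 0 0 0 0"

```text
time: 30.6
ee_pos: [0.3377, 0.3368, 0.1998]
tcp_rot: [180.0, -0.0, -174.7]
wrist_force: [-0.3, -1.1, 0.4]
opening: 0.0854
```

Run:
```python
from h import *
im=camera("side"); crop(im,180,145,90,75,8,"pics/s15.png"); cv2.imwrite("pics/s15f.png",im[:,:,::-1])
im=camera("top"); crop(im,185,165,95,70,8,"pics/t15.png"); cv2.imwrite("pics/t15f.png",im[:,:,::-1])
```

```text
(no output)
```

View pics/s15.png

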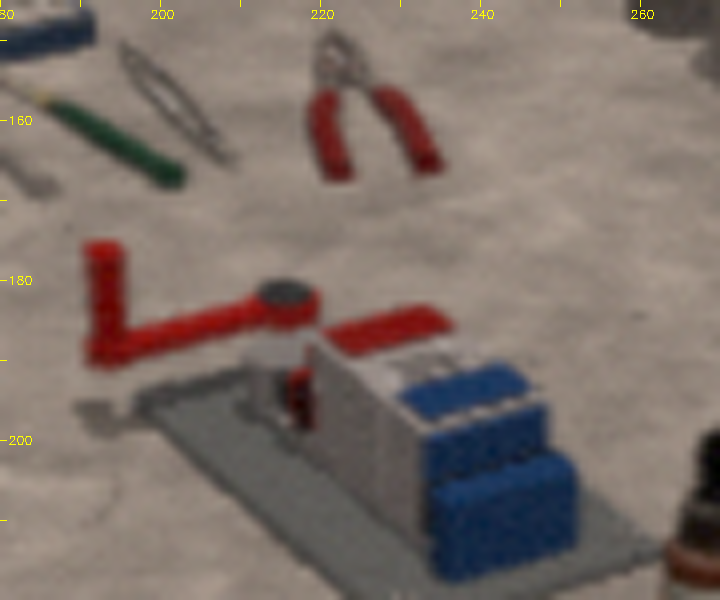

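View pics/t15.png

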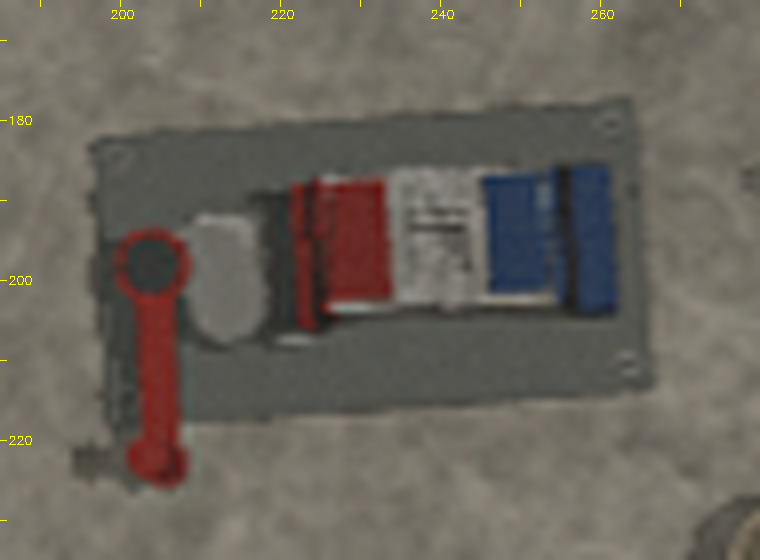

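View pics/t15f.png

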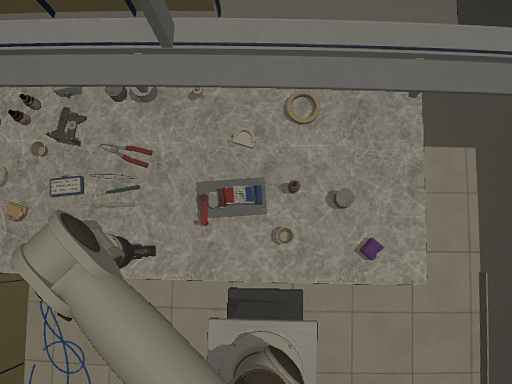

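Run:
```python
from h import *
p=px2w("top",[(204.2,197.8),(203.7,222.2),(205.6,223.2)],[.047,.082,.044])
for q in p[1:]: d=q-p[0]; print(np.degrees(np.arctan2(d[1],d[0]))%360, np.hypot(d[0],d[1]))
```

```text
185.15330051982883 0.07305865202976275
185.1730785806894 0.07368444600026183
```

Lever direction is 185.2°, or 90° from the vice's +y axis (95°), so it is at its locked end.

```bash
python3 -c "
from workcell import *
print(job_done())"
```

```text
the job is handed in; nothing more can be done
None
```

The mould halves are clamped tight in the vice with the lever locked, and I handed the job in at about 31 s of the 72 s allowed.

**What I did:**
- I pinched the red lever and swung it to its open stop.
- I set the blue half on the rail, slid it against the blue stop until it touched, and let go.
- I set the red half on the rail against the red jaw, its notched face towards the blue half.
- I then swung the lever through the full quarter turn to its end stop, let go and moved the arm clear.

**Last checks:**
- **Lever:** it lies at 185.2° against 185° expected for locked. Before I let go, the push force rose from about 8 to 16 N over 0.3 mm, so it was on the stop.
- **Halves:** both pictures show them upright with the seam closed. Before clamping, the top view put them within about 1 mm of the rail's centre line.
- **Bystanders:** the casting ring, crucible, dropper bottle, plaster cast and purple look-alike are where they started in the top view.
- **Forces:** the highest wrist reading I saw was about 23 N, but I only read it at the end of each move.

**Checks that disagreed:**
- The side and top cameras differed by about 4–5 mm on where the vice lies along its row. I relied on touch for the final placing against the stop and jaw.
- One early side-camera estimate put the blue half about 6 mm off in the gripper. Contact with the stop showed it was gripped centrally.

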